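# Transfer hot-air nozzles from the cooling rail to the rack in the same order

### The job

The four hot-air nozzles on the cooling rail stand in the order in which the rework job uses them, counted from the end with the wire loop. Move them to the empty grey nozzle rack in the same order, counted from the rack's own loop end: the nozzle nearest the rail's loop goes on the post nearest the rack's loop, and so on. Keep each nozzle upright, seat it fully down over its post, and leave all four standing at rest.

Things in the scene. Friction and masses are not known exactly. Their poses are not given: they have to be found in the camera images.
- nozzle_large_square: plain steel hot-air nozzle, 60 mm tall, upright on a rail post; outlet: open square box 30 x 30 mm, 34 to 60 mm above the foot: grip it there (x starts across the rail within 0.25 rad). Below: neck, then a sleeve 0 to 28 mm high, 25 mm outside, 21 mm inside, open below, with a clamp ear to 19 mm on +x. Origin: centre of the foot, z up. Seated, the foot is at z = 18 mm. 40 to 90 g
- nozzle_small_square: plain steel hot-air nozzle, 60 mm tall, upright on a rail post; outlet: open square tube 16 x 16 mm, 34 to 60 mm above the foot: grip it there (x starts across the rail within 0.25 rad). Below: neck, then a sleeve 0 to 28 mm high, 25 mm outside, 21 mm inside, open below, with a clamp ear to 19 mm on +x. Origin: centre of the foot, z up. Seated, the foot is at z = 18 mm. 40 to 90 g
- nozzle_flat: plain steel hot-air nozzle, 60 mm tall, upright on a rail post; outlet: open flat rectangular tube, 14 mm along its x and 28 mm along its y, 34 to 60 mm above the foot: grip it there (x starts across the rail within 0.25 rad). Below: neck, then a sleeve 0 to 28 mm high, 25 mm outside, 21 mm inside, open below, with a clamp ear to 19 mm on +x. Origin: centre of the foot, z up. Seated, the foot is at z = 18 mm. 40 to 90 g
- nozzle_round: plain steel hot-air nozzle, 60 mm tall, upright on a rail post; outlet: open round tube 12 mm across, 34 to 60 mm above the foot: grip it there (x starts across the rail within 0.25 rad). Below: neck, then a sleeve 0 to 28 mm high, 25 mm outside, 21 mm inside, open below, with a clamp ear to 19 mm on +x. Origin: centre of the foot, z up. Seated, the foot is at z = 18 mm. 40 to 90 g
- cooling_rail: fixed aluminium bar 20 x 200 mm carrying four black plastic post blocks in a row, a flat wire loop at one end. Origin: on the bench under the row's middle; y runs along the rail toward the loop (outer edge at y = 126 mm, 15 mm high); x across. Blocks at y = -84, -28, 28 and 84 mm, in any order
- block_large_square: fixed black plastic post block on the cooling rail, 36 mm across it, 34 mm along, top at z = 18 mm, all four alike; nozzle_large_square starts on this one, so it shows that nozzle's place in the row. Steel post on top: 14 mm across, 24 mm high, tapered tip. Origin: on the bench under the post; axes as the rail's
- block_small_square: fixed black plastic post block on the cooling rail, 36 mm across it, 34 mm along, top at z = 18 mm, all four alike; nozzle_small_square starts on this one, so it shows that nozzle's place in the row. Steel post on top: 14 mm across, 24 mm high, tapered tip. Origin: on the bench under the post; axes as the rail's
- block_flat: fixed black plastic post block on the cooling rail, 36 mm across it, 34 mm along, top at z = 18 mm, all four alike; nozzle_flat starts on this one, so it shows that nozzle's place in the row. Steel post on top: 14 mm across, 24 mm high, tapered tip. Origin: on the bench under the post; axes as the rail's
- block_round: fixed black plastic post block on the cooling rail, 36 mm across it, 34 mm along, top at z = 18 mm, all four alike; nozzle_round starts on this one, so it shows that nozzle's place in the row. Steel post on top: 14 mm across, 24 mm high, tapered tip. Origin: on the bench under the post; axes as the rail's
- nozzle_rack: fixed grey sheet-steel rack, deck 50 x 206 mm, top at z = 18 mm, empty at the start, four steel posts (14 mm across, 24 mm high, tapered tip), a flat wire loop at one end; turned any way round. Origin: on the bench under the row's middle; y runs along the row toward the loop (outer edge at 126 mm, 15 mm high). Posts at x = 0, y = -84, -28, 28, 84 mm

How it is judged:
By the outcome, as a careful person would: the job done as asked, in the order asked, and still so for the second after the job is handed in, with the robot touching nothing.
It also fails if it takes over 99 s, if anything falls off the work surface, if the arm or the gripper's body presses on something with over 40 N, if the wrist force passes 120 N, or if a joint passes its speed limit or range.

### The arm

A 6-joint arm with a two-finger parallel gripper is mounted at the origin on a cart in front of the work surface, level with it; the furniture and walls round the work are solid. World frame = base frame: x ahead of the robot, y to its left, z up, the work surface at z = 0. Lengths are in m, angles in degrees, forces in N, time in s.
With the tool pointing down it reaches from about 0.35 to 0.875 m from the base axis. Payload 4.2 kg.
Tool frame: the origin (TCP) lies at the very end of the fingers, on their centre line; the grasp point (between the pads) lies 19 mm behind it; z points along the fingers, y is the line along which they close (so a half turn about z gives the same grasp; the last joint's range is limited). The gripper opens to 87 mm and grips with 3 to 60 N. Pads are 19 mm wide; open, the fingers measure 117 mm over their backs; the gripper's body (75 mm by 190 mm) begins 51 mm behind the grasp point.
Start: joints at [-49.698, 22.042, 0.453, 0, -68.411, -14.817], TCP at [0.269, -0.564, 0.223] pointing down, gripper open.
Joint ranges: [-179.83, 179.83], [-69.29, 118.12], [-61.27, 80.66], [-181.25, 117.63], [-171.15, -9.14], [-177.46, 177.46]. Speed limits (degrees/s): [159.86, 159.86, 180, 180, 180, 180].

### API

Orientations are given as a 3x3 rotation matrix whose columns are the frame's x, y, z axes.
In Python, from station import sense, cams, r gives the robot as it stands. The module is installed in compiled form; this text tells all that it offers.
- The arm moves only by the tool step_arm, never from a script. Its argument "targets" is text: rows parted by semicolons, each of 4 numbers parted by spaces: the shift along the tool's x, y, z in cm, then the turn about the tool's z in degrees. In form: x y z turn; .... A call has 1 to 12 rows; each row shifts and turns the commanded pose from where the row before left it, along the tool's axes as they then stand; what a row does not reach is not made up. A row lasts 1/12 s, in which the tool goes at most 41.7 mm and 7.16 degrees, less where a joint would pass 70% of its speed; a pose out of reach is approached as far as the arm can. A call with a gripper value outside its range is refused whole. "claw" is the finger opening in cm, from 0 to 8.7, set as the call begins (left out, the last holds). The fingers move at their own pace and stop on an object; the grip force is fixed at half the most. Time passes only in rows, so rows that do not move let the fingers close. It gives the time, the measured TCP pose, the force, the opening and the grip force at its end, in the units of the state.
- sense(): the state, without advancing time (a new reading comes with each control period).
- cams.capture(name): name is "side" or "top" or "wrist"; returns a dict with "frame" (384x512x3 uint8, blue, green, red), "vertical_fov" (degrees; the focal length in pixels is half the picture's height over the tangent of half this angle, whatever the lens; pixels are square), "cx", "cy" (the principal point, pixels), "eye" and "rotation" of the camera in the world; the wrist camera has in their place "tool_from_camera" (4x4, takes a point from camera to tool coordinates, whose origin is the TCP and whose axes are the flange's). Camera axes: x right, y down, z forward; pixel columns grow to the right and rows downward; lengths in m; the calibration is good to about 2 mm. A picture is of the moment at which its call begins: read the wrist's pose just before it. There is no depth.
- r.finish_job(): hands the job in; it is judged then, once.
The state is a dict: "time_s": time; "joints": joint angles; "joint_velocities": joint speeds; "effort": joint torques, N m; "tcp_pos": TCP position; "ee_rot": TCP orientation; "wrist_force": force on the tool from outside, world axes, zero at the start; "moment": the same for the moment, N m; "gripper_width": opening from 0.0 (shut) to 1.0 (fully open); "gripper_force": force on a finger pad.
Only numpy, scipy, OpenCV 4.12 (cv2) and the standard library are available. Lean on these libraries where they do the work, as an engineer would, in place of code of your own. Each camera call takes 0.05 s, during which the arm holds its last target. There are 200 camera calls.

## Working session

There is one attempt and no reset: what is moved stays moved. The work goes in short steps, Python scripts to look and compute and a tool call to move; the robot and the scene stay as the last step left them, time stands still between calls to the robot, and variables do not carry over. Pictures are saved under pics/ and viewed, at most 14 in all, crops included, and the job is handed in when it is done.

Besides the shell and the picture viewer there is one more tool, called after "Emit:" by a JSON object that holds its "name" and its "arguments", one argument or row to a line. step_arm: Moves the arm, as the interface text tells. Its arguments: {"type":"object","properties":{"targets":{"type":"string"},"claw":{"type":"number"}},"required":["targets"]}

```bash
mkdir -p pics; python3 - <<'E'
from station import sense,cams,r
import cv2,json,numpy as np
s=sense();print(s)
for n in ["top","side"]:
    c=cams.capture(n);cv2.imwrite(f"pics/{n}0.png",c["frame"]);np.save(f"pics/{n}.npy",c,allow_pickle=True)
    print(n,{k:v for k,v in c.items() if k!="frame"})
E
```

```text
{'time_s': 0.0, 'joints': array([-4.97002473e+01,  2.20908296e+01,  3.82083196e-01, -2.88598554e-02,
       -6.84119508e+01, -1.48177488e+01]), 'joint_velocities': array([-0.03508823,  0.00607561, -0.00056661, -0.02167937,  0.04161785,
       -0.02835166]), 'effort': array([-1.76083363e-04, -3.90666568e+01,  1.87405783e+01,  4.22003567e+00,
        1.09685166e-02, -1.75869041e-04]), 'tcp_pos': array([ 0.26867007, -0.56365332,  0.22147496]), 'ee_rot': array([[-9.02800345e-01, -4.30058747e-01, -1.00525824e-03],
       [-4.30059914e-01,  9.02798330e-01,  1.90951426e-03],
       [ 8.63421460e-05,  2.15623140e-03, -9.99997672e-01]]), 'wrist_force': array([ 0.04847611,  0.49059934, -0.44891837]), 'moment': array([-0.02568116, -0.00819227, -0.03343033]), 'gripper_force': 0.0, 'gripper_width': 0.9994368245268642}
top {'vertical_fov': 46.78185045868458, 'cx': 257.26739791432476, 'cy': 185.32538928373398, 'eye': array([0.46809107, 0.1645544 , 0.92679076]), 'rotation': array([[-6.48945051e-04, -9.95808203e-01,  9.14636687e-02],
       [-9.99584195e-01, -1.99069864e-03, -2.87658399e-02],
       [ 2.88273359e-02, -9.14443052e-02, -9.95392849e-01]])}
side {'vertical_fov': 48.484181751817815, 'cx': 258.02238841729945, 'cy': 189.53662353182324, 'eye': array([0.20434507, 0.82647476, 0.56708456]), 'rotation': array([[-0.89825116, -0.25410785,  0.35857223],
       [-0.43947943,  0.52239906, -0.73072365],
       [-0.00163518, -0.81395849, -0.58092074]])}
```

```bash
python3 - <<'E'
import cv2
for n in ["top","side"]:
    cv2.imwrite(f"pics/{n}0b.png",cv2.resize(cv2.imread(f"pics/{n}0.png"),(800,600),interpolation=cv2.INTER_CUBIC))
E
```

```text
(no output)
```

View pics/top0b.png

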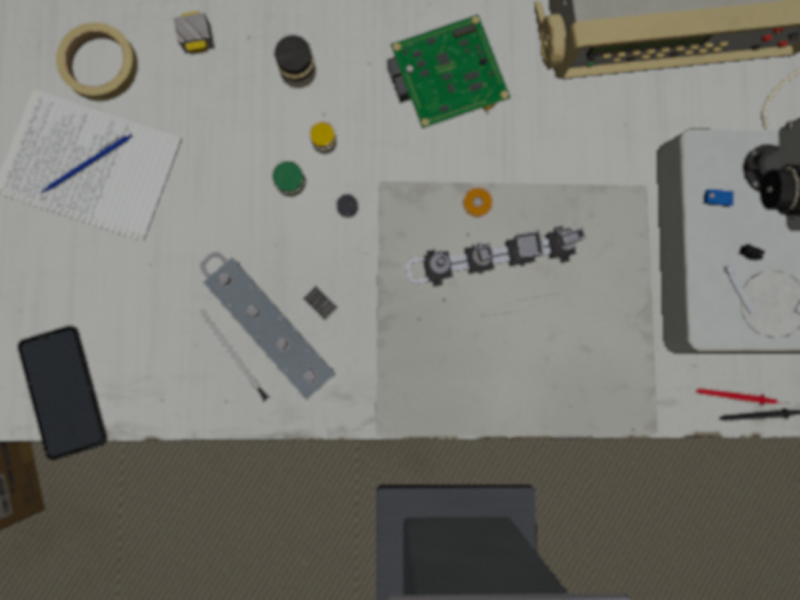

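View pics/side0b.png

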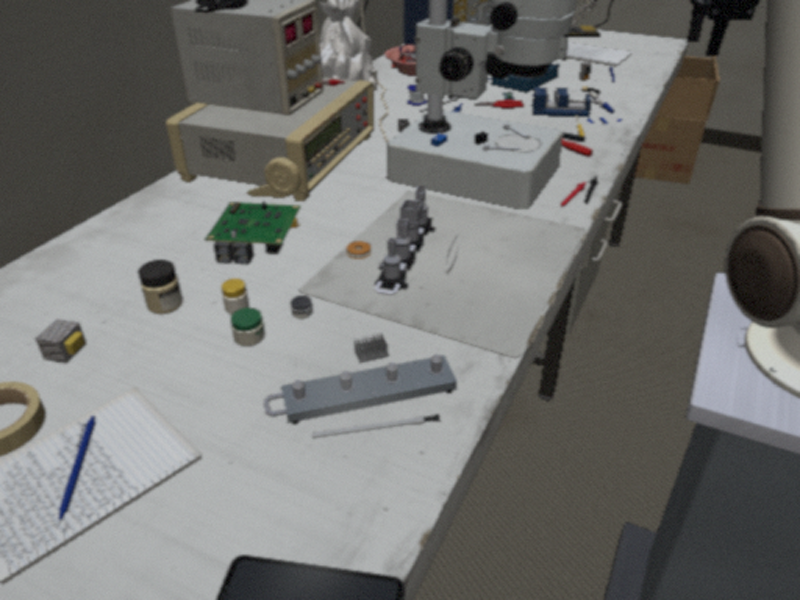

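The rail's loop is at the left end (410,270) and the rack's loop at its upper left (213,262). Rack posts are near (224,279), (252,311), (282,344) and (309,376) in the 800-px view. I'll enlarge both areas.

```bash
python3 - <<'E'
import cv2
t=cv2.imread("pics/top0.png")
a=t[135:195,250:385]; b=t[155:260,120:225]
cv2.imwrite("pics/rail.png",cv2.resize(a,None,fx=5.9,fy=5.9,interpolation=cv2.INTER_CUBIC))
cv2.imwrite("pics/rack.png",cv2.resize(b,None,fx=5.7,fy=5.7,interpolation=cv2.INTER_CUBIC))
s=cv2.imread("pics/side0.png")
cv2.imwrite("pics/siderail.png",cv2.resize(s[110:195,225:295],None,fx=7,fy=7,interpolation=cv2.INTER_CUBIC))
E
```

```text
(no output)
```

View pics/rail.png

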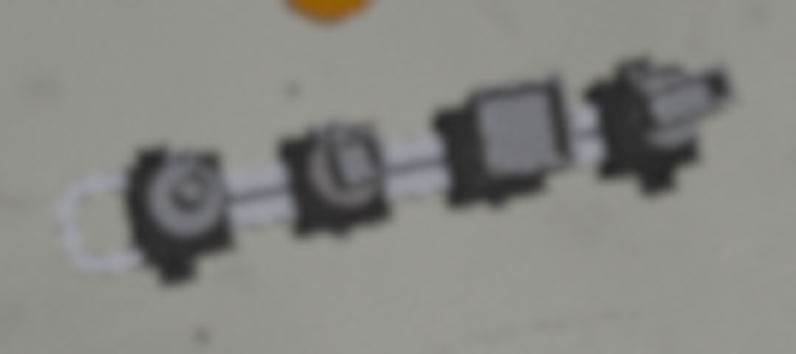

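View pics/rack.png

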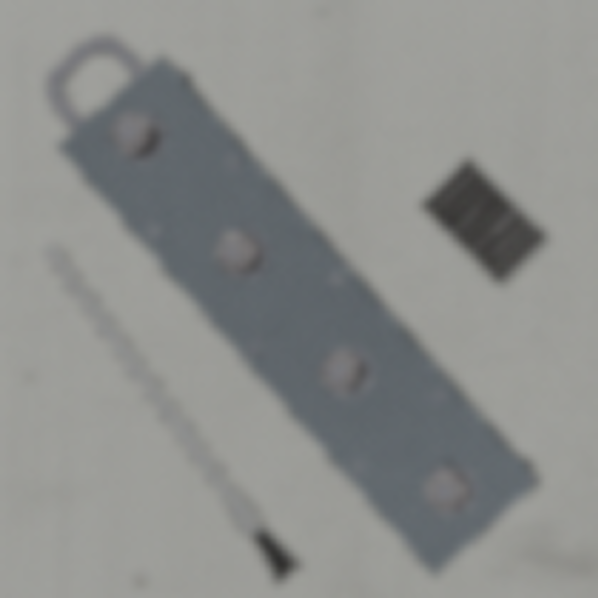

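View pics/siderail.png

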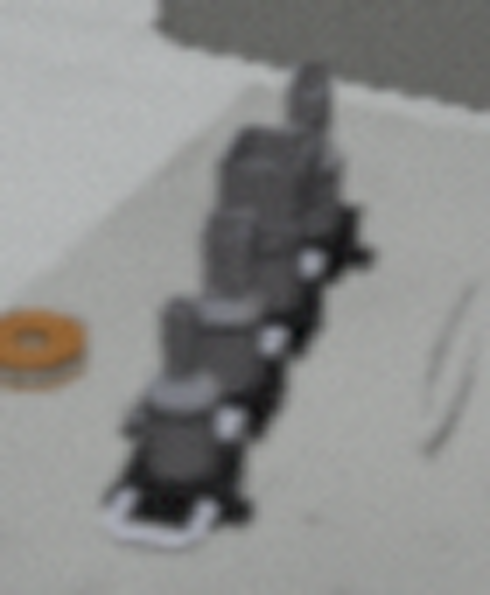

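From the rail's loop the order is round, small square, large square, flat. In the rail crop the outlets are near (190,187), (355,158), (521,130) and (690,98). In the rack crop the post tops are near (138,128), (238,248), (345,368) and (447,487).

```bash
cat > h.py <<'E'
import numpy as np,cv2
from scipy.optimize import least_squares
def cam(n): return np.load(f"pics/{n}.npy",allow_pickle=True).item()
def ray(c,p):
    f=192/np.tan(np.radians(c["vertical_fov"]/2))
    return c["rotation"]@np.array([(p[0]-c["cx"])/f,(p[1]-c["cy"])/f,1])
def at(c,p,z):
    d=ray(c,p);e=c["eye"];return (e+d*(z-e[2])/d[2])[:2]
def row(pts,ys):
    g=lambda q:(np.array([[q[0]-np.sin(q[2])*y,q[1]+np.cos(q[2])*y] for y in ys])-pts).ravel()
    d=pts[0]-pts[-1]
    s=least_squares(g,[*np.mean(pts,0),np.arctan2(-d[0],d[1])])
    return s.x,g(s.x).reshape(-1,2)
Y=[.084,.028,-.028,-.084]
E
python3 - <<'E'
from h import *
np.set_printoptions(precision=4,suppress=True)
c=cam("top")
U=lambda p,s,o:((np.array(p)+.5)/s-.5)+o
rail=np.array([at(c,U(p,5.9,(250,135)),.078) for p in [(190,187),(355,158),(521,130),(690,98)]])
rack=np.array([at(c,U(p,5.7,(120,155)),.042) for p in [(138,128),(238,248),(345,368),(447,487)]])
for P in (rail,rack):
    q,e=row(P,Y);print(P.tolist(),q[:2],np.degrees(q[2]),(e*1000).round(1).tolist())
s=cam("side")
for p,z in [((435,125),.1),((390,170),0),((525,205),0),((560,150),.08)]:
    print("side",p,at(s,np.array(p)*.64,z))
for p,z in [((790,190),.2),((790,190),.3),((660,350),0),((690,350),.08),((680,130),.08),((400,182),0)]:
    print("top",p,z,at(c,np.array(p)*.64,z))
from station import cams
w=cams.capture("wrist");print(w["tool_from_camera"].round(3),w["vertical_fov"],w["cx"],w["cy"])
cv2.imwrite("pics/w0.png",w["frame"])
E
```

```text
[[0.5831255154589352, 0.09261304914269171], [0.5929024735743289, 0.03826946860289754], [0.6024042365773878, -0.016711915630956947], [0.6133006169142681, -0.07303703659767519]] [0.5979 0.0103] 10.272271156846585 [[-0.2, 0.3], [0.0, -0.4], [0.5, -0.6], [-0.4, 0.7]]
[[0.5654997141414562, 0.3650097394126586], [0.5235552982450582, 0.32948040374436194], [0.4818766659482486, 0.2917578667265832], [0.440801549920065, 0.25599658022834426]] [0.5029 0.3106] -48.73920734041112 [[0.6, 0.9], [0.4, -0.5], [0.0, 0.3], [-1.0, -0.8]]
side (435, 125) [ 0.6828 -0.2862]
side (390, 170) [ 0.7683 -0.2644]
side (525, 205) [ 0.4808 -0.2387]
side (560, 150) [ 0.4497 -0.321 ]
top (790, 190) 0.2 [ 0.6442 -0.2776]
top (790, 190) 0.3 [ 0.6199 -0.2167]
top (660, 350) 0 [ 0.4723 -0.2097]
top (690, 350) 0.08 [ 0.4719 -0.2147]
top (680, 130) 0.08 [ 0.7498 -0.2128]
top (400, 182) 0 [0.7003 0.1404]
[[ 0.001 -0.954 -0.301  0.083]
 [ 1.     0.001  0.001  0.   ]
 [-0.    -0.301  0.954 -0.164]
 [ 0.     0.     0.     1.   ]] 60.862078077149775 257.9557476305284 192.65371729131672
```

View pics/w0.png

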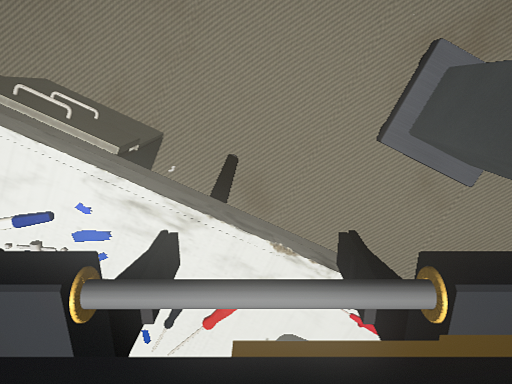

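Both fits have residuals of about 1 mm. I'll turn and swing in on a small radius, clear of the microscope.

Emit:
{"name": "step_arm", "arguments": {
  "targets": "0 0 0 -6.8;0 0 0 -6.8;0 0 0 -6.8;0 0 0 -6.8;0 0 0 -6.8;0 0 0 -6.8;0 0 0 -6.8;0 0 0 -6.8;0 0 0 -6.8;0 0 0 -6.8;0 0 0 -6.8",
  "claw": 6
}}

```text
time_s: 1.07
tcp_pos: [0.2688, -0.5639, 0.2221]
ee_rot: [[0.184, -0.983, -0.0], [-0.983, -0.184, 0.001], [-0.001, 0.0, -1.0]]
wrist_force: [0.7, 0.5, 0.2]
gripper_width: 0.687
gripper_force: 0.0
```

```bash
cat > go.py <<'E'
# usage: go.py <rail|rack> <i> z  | go.py xy x y z : deltas in tool axes (cm,deg)
import sys,numpy as np
from station import sense
P={"rail":(.5979,.0103,10.27,-79.73),"rack":(.5029,.3106,-48.74,-138.74)}
Y=[.084,.028,-.028,-.084]
a=sys.argv;s=sense();R=s["ee_rot"];p=s["tcp_pos"]
phi=np.degrees(np.arctan2(R[1,0],R[0,0]))
if a[1]=="xy": g=np.array(list(map(float,a[2:5])));w=phi
else:
    x,y,t,w=P[a[1]];t=np.radians(t);v=Y[int(a[2])]
    g=np.array([x-np.sin(t)*v,y+np.cos(t)*v,float(a[3])])
f=np.radians(w if len(a)<6 and a[1]!="xy" else phi)
d=g-p
X=np.array([np.cos(f),np.sin(f)]);Yv=np.array([np.sin(f),-np.cos(f)])
print("t",round(s["time_s"],2),"pos",p.round(4),"phi",phi.round(2),"F",s["wrist_force"].round(1),"w",round(s["gripper_width"]*8.7,2))
print("turn",((phi-w+180)%360-180).round(2),"then x,y,z cm",(d[:2]@X*100).round(2),(d[:2]@Yv*100).round(2),(-d[2]*100).round(2))
E
python3 go.py xy 0.30 -0.20 0.22; python3 go.py rail 0 0.13
```

```text
t 1.07 pos [ 0.2688 -0.5639  0.2221] phi -79.38 F [0.7 0.5 0.2] w 5.98
turn 0.0 then x,y,z cm -35.2 -9.77 0.21
t 1.07 pos [ 0.2688 -0.5639  0.2221] phi -79.38 F [0.7 0.5 0.2] w 5.98
turn 0.35 then x,y,z cm -59.04 -42.62 9.21
```

Emit:
{"name": "step_arm", "arguments": {
  "targets": "-3.5 -0.95 0 0.35;-3.5 -0.95 0 0;-3.5 -0.95 0 0;-3.5 -0.95 0 0;-3.5 -0.95 0 0;-3.5 -0.95 0 0;-3.5 -0.95 0 0;-3.5 -0.95 0 0;-3.5 -0.95 0 0;-3.5 -0.95 0 0;0 0 0 0"
}}

```text
time_s: 1.98
tcp_pos: [0.3018, -0.1986, 0.2227]
ee_rot: [[0.18, -0.984, 0.001], [-0.984, -0.18, 0.001], [-0.001, -0.002, -1.0]]
wrist_force: [-0.2, 0.2, 0.2]
gripper_width: 0.689
gripper_force: 0.0
```

```bash
python3 go.py rail 0 0.13
```

```text
t 1.98 pos [ 0.3018 -0.1986  0.2227] phi -79.61 F [-0.2  0.2  0.2] w 5.99
turn 0.12 then x,y,z cm -23.68 -32.86 9.27
```

Emit:
{"name": "step_arm", "arguments": {
  "targets": "-2.15 -2.99 0.5 0.1;-2.15 -2.99 0.5 0;-2.15 -2.99 0.5 0;-2.15 -2.99 0.5 0;-2.15 -2.99 0.5 0;-2.15 -2.99 0.5 0;-2.15 -2.99 0.5 0;-2.15 -2.99 0.5 0;-2.15 -2.99 0.5 0;-2.15 -2.99 0.5 0;-2.15 -2.99 0.5 0;0 0 0 0"
}}

```text
time_s: 2.98
tcp_pos: [0.5893, 0.0897, 0.165]
ee_rot: [[0.174, -0.985, 0.0], [-0.985, -0.174, -0.001], [0.001, 0.0, -1.0]]
wrist_force: [0.7, -0.9, -0.8]
gripper_width: 0.69
gripper_force: 0.0
```

```bash
python3 go.py rail 0 0.05; python3 - <<'E'
from station import cams,sense
import cv2,numpy as np
s=sense();w=cams.capture("wrist");cv2.imwrite("pics/w1.png",w["frame"])
np.save("pics/w1.npy",dict(w=w,s=s),allow_pickle=True)
E
```

```text
t 2.98 pos [0.5893 0.0897 0.165 ] phi -79.98 F [ 0.7 -0.9 -0.8] w 6.0
turn -0.25 then x,y,z cm -0.44 0.57 11.5
```

View pics/w1.png

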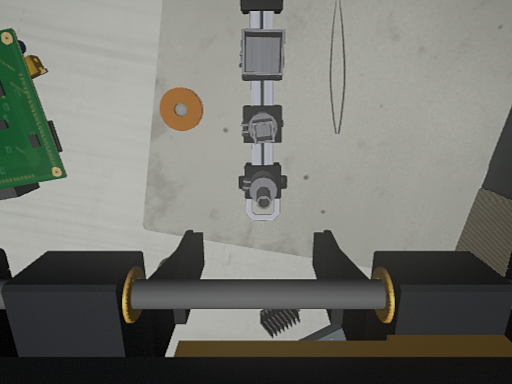

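The wrist view shows the round top near (263,202), small square (263,127) and large square (263,52). I'll check these against the fit.

```bash
python3 - <<'E'
import numpy as np
d=np.load("pics/w1.npy",allow_pickle=True).item();w=d["w"];s=d["s"]
T=w["tool_from_camera"];f=192/np.tan(np.radians(w["vertical_fov"]/2));R=s["ee_rot"]
for p in [(263,202),(263,127),(263,52)]:
    v=R@T[:3,:3]@np.array([(p[0]-w["cx"])/f,(p[1]-w["cy"])/f,1]);e=s["tcp_pos"]+R@T[:3,3]
    print((e+v*(.078-e[2])/v[2]).round(4))
t=np.radians(10.27)
for y in(.084,.028,-.028): print(.5979-np.sin(t)*y,.0103+np.cos(t)*y)
E
```

```text
[0.5842 0.093  0.078 ]
[0.5949 0.034  0.078 ]
[ 0.6044 -0.0175  0.078 ]
0.5829238895111744 0.09295419598923269
0.5929079631703914 0.03785139866307756
0.6028920368296086 -0.01725139866307756
```

The two agree to about 2 mm. Now I'll descend on the round nozzle and grip it.

Emit:
{"name": "step_arm", "arguments": {
  "targets": "-0.44 0.5 0 -0.25;0 0 2.5 0;0 0 2.5 0;0 0 2.5 0;0 0 2 0;0 0 1.2 0;0 0 0.8 0;0 0 0 0"
}}

```text
time_s: 3.7
tcp_pos: [0.578, 0.0884, 0.0515]
ee_rot: [[0.174, -0.985, -0.003], [-0.985, -0.174, -0.001], [0.0, 0.003, -1.0]]
wrist_force: [-0.1, 0.1, -1.2]
gripper_width: 0.693
gripper_force: 0.0
```

Emit:
{"name": "step_arm", "arguments": {
  "targets": "0 0 0 0;0 0 0 0;0 0 0 0;0 0 0 0;0 0 0 0;0 0 0 0",
  "claw": 0
}}

```text
time_s: 4.2
tcp_pos: [0.58, 0.0899, 0.053]
ee_rot: [[0.175, -0.985, 0.001], [-0.985, -0.175, 0.0], [-0.0, -0.001, -1.0]]
wrist_force: [0.2, -0.1, -0.4]
gripper_width: 0.323
gripper_force: 0.0
```

Emit:
{"name": "step_arm", "arguments": {
  "targets": "-0.24 -0.32 0.3 0;0 0 0 0;0 0 0 0;0 0 0 0;0 0 0 0;0 0 0 0;0 0 0 0;0 0 0 0"
}}

```text
time_s: 4.87
tcp_pos: [0.5838, 0.0931, 0.0503]
ee_rot: [[0.176, -0.984, 0.003], [-0.984, -0.176, 0.001], [-0.0, -0.003, -1.0]]
wrist_force: [3.3, 1.4, 5.7]
gripper_width: 0.136
gripper_force: 27.2
```

```bash
python3 go.py rail 0 0.05
```

```text
t 4.87 pos [0.5838 0.0931 0.0503] phi -79.89 F [3.3 1.4 5.7] w 1.18
turn -0.16 then x,y,z cm 0.0 0.09 0.03
```

Gripped at 1.18 cm. I'll lift, then turn.

Emit:
{"name": "step_arm", "arguments": {
  "targets": "0 0 -1 0;0 0 -2 0;0 0 -2.5 0;0 0 -2.5 6.5;0 0 0 6.5;0 0 0 6.5;0 0 0 6.5;0 0 0 6.5;0 0 0 6.5;0 0 0 6.5;0 0 0 6.5;0 0 0 6.5"
}}

```text
time_s: 5.87
tcp_pos: [0.5799, 0.0918, 0.1282]
ee_rot: [[-0.752, -0.659, -0.006], [-0.659, 0.752, -0.002], [0.006, 0.003, -1.0]]
wrist_force: [-0.0, 0.3, -1.3]
gripper_width: 0.136
gripper_force: 27.3
```

Emit:
{"name": "step_arm", "arguments": {
  "targets": "0 0 0 0;0 0 0 0"
}}

```text
time_s: 6.03
tcp_pos: [0.5809, 0.0921, 0.1287]
ee_rot: [[-0.746, -0.665, -0.004], [-0.665, 0.746, -0.001], [0.004, 0.002, -1.0]]
wrist_force: [0.0, -0.4, -0.6]
gripper_width: 0.136
gripper_force: 27.3
```

```bash
python3 go.py rack 0 0.05
```

```text
t 6.03 pos [0.5809 0.0921 0.1287] phi -138.28 F [ 0.  -0.4 -0.6] w 1.18
turn 0.46 then x,y,z cm -16.95 21.57 7.87
```

Emit:
{"name": "step_arm", "arguments": {
  "targets": "-1.9 2.4 0 0.46;-1.9 2.4 0 0;-1.9 2.4 0 0;-1.9 2.4 0 0;-1.9 2.4 0 0;-1.9 2.4 0 0;-1.9 2.4 0 0;-1.9 2.4 0 0;-1.75 2.37 0 0;0 0 0 0;0 0 0 0;0 0 0 0"
}}

```text
time_s: 7.03
tcp_pos: [0.5674, 0.3659, 0.1288]
ee_rot: [[-0.752, -0.659, -0.002], [-0.659, 0.752, -0.002], [0.003, 0.0, -1.0]]
wrist_force: [0.2, -0.5, 0.7]
gripper_width: 0.133
gripper_force: 27.3
```

Emit:
{"name": "step_arm", "arguments": {
  "targets": "0 0 0 0;0 0 0 0;0 0 0 0"
}}

```text
time_s: 7.28
tcp_pos: [0.5684, 0.3655, 0.1298]
ee_rot: [[-0.754, -0.657, -0.0], [-0.657, 0.754, -0.0], [0.0, 0.0, -1.0]]
wrist_force: [-0.6, 0.7, -1.0]
gripper_width: 0.134
gripper_force: 27.3
```

```bash
python3 go.py rack 0 0.05;  python3 - <<'E'
from station import cams,sense
import cv2,numpy as np
s=sense();w=cams.capture("wrist");cv2.imwrite("pics/w2.png",w["frame"])
np.save("pics/w2.npy",dict(w=w,s=s),allow_pickle=True)
E
```

```text
t 7.28 pos [0.5684 0.3655 0.1298] phi -138.93 F [-0.6  0.7 -1. ] w 1.17
turn -0.19 then x,y,z cm 0.14 0.19 7.98
```

View pics/w2.png

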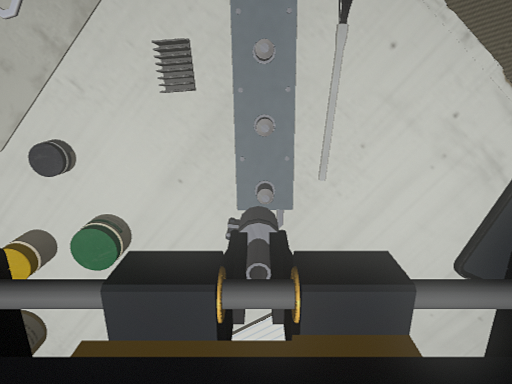

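The nozzle is held upright. Rack post tops show near (265,186), (264,120) and (263,44).

```bash
python3 - <<'E'
import numpy as np
d=np.load("pics/w2.npy",allow_pickle=True).item();w=d["w"];s=d["s"]
T=w["tool_from_camera"];f=192/np.tan(np.radians(w["vertical_fov"]/2));R=s["ee_rot"]
for p in [(265,186),(264,120),(263,44)]:
    v=R@T[:3,:3]@np.array([(p[0]-w["cx"])/f,(p[1]-w["cy"])/f,1]);e=s["tcp_pos"]+R@T[:3,3]
    print((e+v*(.042-e[2])/v[2]).round(4))
t=np.radians(-48.74)
for y in(.084,.028,-.028,-.084): print(np.round([.5029-np.sin(t)*y,.3106+np.cos(t)*y],4))
E
```

```text
[0.5571 0.364  0.042 ]
[0.5188 0.3291 0.042 ]
[0.4799 0.2938 0.042 ]
[0.566 0.366]
[0.5239 0.3291]
[0.4819 0.2921]
[0.4398 0.2552]
```

```bash
python3 - <<'E'
import cv2
t=cv2.imread("pics/w2.png")[25:285,215:315]
cv2.imwrite("pics/w2c.png",cv2.resize(t,(230,598),interpolation=cv2.INTER_CUBIC))
E
```

```text
(no output)
```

View pics/w2c.png

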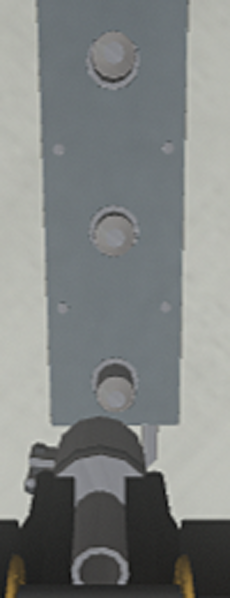

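In the enlarged crop the post tops are at (116,392), (113,235) and (114,50), which is (265.4,195), (264.1,127) and (264.6,46.7) in the full image.

```bash
python3 - <<'E'
from h import *
d=np.load("pics/w2.npy",allow_pickle=True).item();w=d["w"];s=d["s"]
T=w["tool_from_camera"];f=192/np.tan(np.radians(w["vertical_fov"]/2));R=s["ee_rot"]
t=np.radians(-48.74);A=np.array([[np.cos(t),-np.sin(t)],[np.sin(t),np.cos(t)]])
for p in [(265.2,195),(264.1,127),(264.6,46.7)]:
    v=R@T[:3,:3]@np.array([(p[0]-w["cx"])/f,(p[1]-w["cy"])/f,1]);e=s["tcp_pos"]+R@T[:3,3]
    q=(e+v*(.042-e[2])/v[2]);print(q.round(4),"rack frame",(A.T@(q[:2]-[.5029,.3106])).round(4))
E
```

```text
[0.5627 0.3691 0.042 ] rack frame [-0.0046  0.0835]
[0.5227 0.3326 0.042 ] rack frame [-0.0035  0.0293]
[0.4805 0.2958 0.042 ] rack frame [-0.0036 -0.0266]
```

```bash
python3 - <<'E'
from h import *
d=np.load("pics/w2.npy",allow_pickle=True).item();w=d["w"];s=d["s"]
c=cam("top");sd=cam("side")
t=np.radians(-48.74);A=np.array([[np.cos(t),-np.sin(t)],[np.sin(t),np.cos(t)]])
L=lambda q:((A.T@(np.array(q)-[.5029,.3106]))*1000).round(1)
U=lambda p,s,o:((np.array(p)+.5)/s-.5)+o
print("deck corners top",[L(at(c,U(p,5.7,(120,155)),.018)) for p in [(65,148),(165,58),(540,483),(435,573)]])
cv2.imwrite("pics/siderack.png",cv2.resize(cv2.imread("pics/side0.png")[220:275,165:295],None,fx=6,fy=6,interpolation=cv2.INTER_CUBIC))
# wrist deck edges at row of posts : crop coords
T=w["tool_from_camera"];f=192/np.tan(np.radians(w["vertical_fov"]/2));R=s["ee_rot"]
for p in [(50,425),(180,424),(37,10),(189,10)]:
    p=(215+p[0]/2.3,25+p[1]/2.3)
    v=R@T[:3,:3]@np.array([(p[0]-w["cx"])/f,(p[1]-w["cy"])/f,1]);e=s["tcp_pos"]+R@T[:3,3]
    q=(e+v*(.018-e[2])/v[2]);print("wrist deck",L(q[:2]))
print("tcp",L(s["tcp_pos"][:2]))
p=(215+101/2.3,25+568/2.3);v=T[:3,:3]@np.array([(p[0]-w["cx"])/f,(p[1]-w["cy"])/f,1]);e=T[:3,3];zt=.05-.078
print("nozzle top in tool mm",(e+v*(zt-e[2])/v[2])*1000)
E
```

```text
deck corners top [array([-26.2, 100.1]), array([ 21.6, 101.6]), array([  23.4, -102.3]), array([ -25.1, -101.8])]
wrist deck [ 20.4 105.2]
wrist deck [-30.4 104.9]
wrist deck [ 21.5 -41.6]
wrist deck [-28.9 -41.5]
tcp [ 1.9 85.4]
nozzle top in tool mm [  1.27780482   1.02117304 -28.        ]
```

View pics/siderack.png

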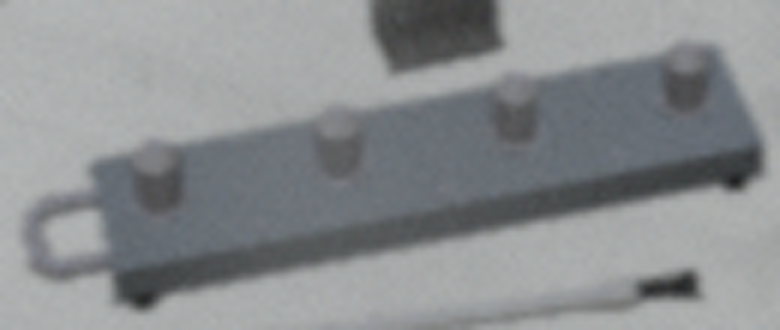

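```bash
python3 - <<'E'
from h import *
sd=cam("side")
t=np.radians(-48.74);A=np.array([[np.cos(t),-np.sin(t)],[np.sin(t),np.cos(t)]])
for p in [(156,155),(338,122),(515,90),(690,58)]:
    p=(np.array(p)+.5)/6-.5+[165,220]
    print((A.T@(at(sd,p,.042)-[.5029,.3106])*1000).round(1))
E
```

```text
[-8.8 85.5]
[-8.9 30.3]
[ -8.9 -25.1]
[ -8.8 -81.6]
```

The three cameras differ across the rack: 0 (top), about -3 mm (wrist, relative to the held nozzle) and -9 mm (side, the least sensitive). I'll use -3 mm and descend in small steps, watching the force.

Emit:
{"name": "step_arm", "arguments": {
  "targets": "0.1 0.49 0 -0.2;0 0 1.5 0;0 0 1.5 0;0 0 0.8 0;0 0 0 0;0 0 0 0;0 0 0 0"
}}

```text
time_s: 7.92
tcp_pos: [0.5647, 0.37, 0.0925]
ee_rot: [[-0.751, -0.661, 0.001], [-0.661, 0.751, 0.001], [-0.002, -0.0, -1.0]]
wrist_force: [-0.2, -0.2, -0.9]
gripper_width: 0.131
gripper_force: 27.3
```

```bash
sed -i 's/(.5029,.3106,/(.5009,.3129,/' go.py; python3 go.py rack 0 0.05
```

```text
t 7.92 pos [0.5647 0.37   0.0925] phi -138.65 F [-0.2 -0.2 -0.9] w 1.14
turn 0.09 then x,y,z cm 0.16 -0.09 4.25
```

Emit:
{"name": "step_arm", "arguments": {
  "targets": "0.12 -0.04 1.2 0;0 0 0.7 0;0 0 0.4 0;0 0 0.3 0;0 0 0 0;0 0 0 0"
}}

```text
time_s: 8.42
tcp_pos: [0.5637, 0.3687, 0.0657]
ee_rot: [[-0.751, -0.66, 0.0], [-0.66, 0.751, 0.0], [-0.0, -0.0, -1.0]]
wrist_force: [-0.6, 0.1, 0.1]
gripper_width: 0.138
gripper_force: 27.3
```

The foot is below the post tip with no force, so it is on the post. Seating it.

Emit:
{"name": "step_arm", "arguments": {
  "targets": "0 0 0.6 0;0 0 0.5 0;0 0 0.3 0;0 0 0.15 0;0 0 0 0;0 0 0 0"
}}

```text
time_s: 8.92
tcp_pos: [0.5634, 0.3684, 0.0505]
ee_rot: [[-0.751, -0.66, -0.0], [-0.66, 0.751, -0.0], [0.0, -0.0, -1.0]]
wrist_force: [-0.9, -0.1, 1.9]
gripper_width: 0.136
gripper_force: 27.6
```

Emit:
{"name": "step_arm", "arguments": {
  "targets": "0 0 0.1 0;0 0 0 0;0 0 0 0"
}}

```text
time_s: 9.17
tcp_pos: [0.5636, 0.3685, 0.0504]
ee_rot: [[-0.751, -0.661, 0.0], [-0.661, 0.751, -0.0], [-0.0, -0.0, -1.0]]
wrist_force: [-3.1, -1.3, 7.5]
gripper_width: 0.134
gripper_force: 28.0
```

Emit:
{"name": "step_arm", "arguments": {
  "targets": "0 0 0 0;0 0 0 0;0 0 0 0;0 0 0 0;0 0 0 0;0 0 -1 0;0 0 -2 0;0 0 -2.5 0;0 0 -3 0;0 0 -0.5 0;0 0 0 0;0 0 0 0",
  "claw": 6
}}

```text
time_s: 10.17
tcp_pos: [0.5633, 0.3685, 0.1393]
ee_rot: [[-0.751, -0.66, -0.0], [-0.66, 0.751, 0.001], [-0.0, 0.001, -1.0]]
wrist_force: [0.1, -0.2, -0.3]
gripper_width: 0.685
gripper_force: 0.0
```

```bash
python3 - <<'E'
from station import cams,sense
import cv2,numpy as np
s=sense();w=cams.capture("wrist");cv2.imwrite("pics/w3.png",w["frame"])
np.save("pics/w3.npy",dict(w=w,s=s),allow_pickle=True)
E
python3 go.py rail 1 .13
```

```text
t 10.22 pos [0.5629 0.3681 0.1381] phi -138.7 F [ 0.7 -0.4  1. ] w 5.98
turn -58.97 then x,y,z cm 33.03 2.93 0.81
```

View pics/w3.png

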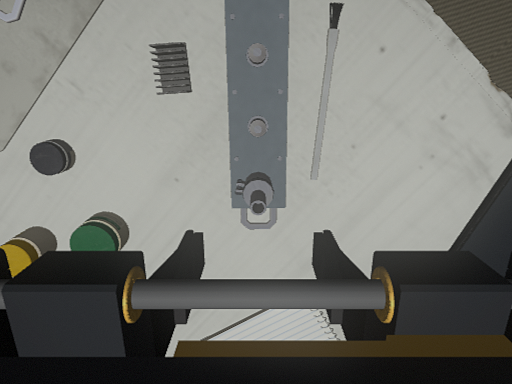

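Round is seated on the post nearest the loop (258,205), upright, and the row lines up with the TCP. Next is the small square.

Emit:
{"name": "step_arm", "arguments": {
  "targets": "0 0 0 -6.55;0 0 0 -6.55;0 0 0 -6.55;0 0 0 -6.55;0 0 0 -6.55;0 0 0 -6.55;0 0 0 -6.55;0 0 0 -6.55;0 0 0 -6.55"
}}

```text
time_s: 10.97
tcp_pos: [0.5627, 0.3678, 0.1368]
ee_rot: [[0.184, -0.983, -0.003], [-0.983, -0.184, -0.003], [0.002, 0.003, -1.0]]
wrist_force: [0.5, 0.6, 0.5]
gripper_width: 0.688
gripper_force: 0.0
```

Emit:
{"name": "step_arm", "arguments": {
  "targets": "3.67 0.3 0 0;3.67 0.3 0 0;3.67 0.3 0 0;3.67 0.3 0 0;3.67 0.3 0 0;3.67 0.3 0 0;3.67 0.3 0 0;3.67 0.3 0 0;3.67 0.3 0 0;0 0 0 0;0 0 0 0;0 0 0 0"
}}

```text
time_s: 11.97
tcp_pos: [0.5953, 0.0385, 0.1378]
ee_rot: [[0.178, -0.984, -0.002], [-0.984, -0.178, -0.0], [0.0, 0.002, -1.0]]
wrist_force: [-0.1, -0.0, -1.6]
gripper_width: 0.691
gripper_force: 0.0
```

Emit:
{"name": "step_arm", "arguments": {
  "targets": "0 0 0 0;0 0 0 0;0 0 0 0"
}}

```text
time_s: 12.22
tcp_pos: [0.5958, 0.0399, 0.1388]
ee_rot: [[0.18, -0.984, -0.0], [-0.984, -0.18, -0.0], [-0.0, 0.0, -1.0]]
wrist_force: [0.5, -0.0, 0.2]
gripper_width: 0.686
gripper_force: 0.0
```

```bash
sed -i 's/(.5979,.0103,/(.5986,.0103,/' go.py; python3 go.py rail 1 .05
```

```text
t 12.22 pos [0.5958 0.0399 0.1388] phi -79.62 F [ 0.5 -0.   0.2] w 5.97
turn 0.11 then x,y,z cm 0.16 0.25 8.88
```

Emit:
{"name": "step_arm", "arguments": {
  "targets": "0.16 0.25 1 0.1;0 0 2.5 0;0 0 2.5 0;0 0 1.6 0;0 0 0.8 0;0 0 0.4 0;0 0 0 0;0 0 0 0;0 0 0 0"
}}

```text
time_s: 12.97
tcp_pos: [0.5946, 0.037, 0.0523]
ee_rot: [[0.177, -0.984, 0.002], [-0.984, -0.177, 0.001], [-0.0, -0.003, -1.0]]
wrist_force: [0.6, 0.3, -0.4]
gripper_width: 0.691
gripper_force: 0.0
```

```bash
python3 go.py rail 1 .05
```

```text
t 12.97 pos [0.5946 0.037  0.0523] phi -79.8 F [ 0.6  0.3 -0.4] w 6.01
turn -0.07 then x,y,z cm -0.1 0.09 0.23
```

Emit:
{"name": "step_arm", "arguments": {
  "targets": "-0.05 0.06 0.2 0;0 0 0 0;0 0 0 0;0 0 0 0;0 0 0 0;0 0 0 0;0 0 0 0;0 0 0 0;0 0 0 0;0 0 0 0;0 0 0 0;0 0 0 0",
  "claw": 0
}}

```text
time_s: 13.97
tcp_pos: [0.5936, 0.0372, 0.0495]
ee_rot: [[0.177, -0.984, 0.001], [-0.984, -0.177, 0.0], [0.0, -0.001, -1.0]]
wrist_force: [1.0, -0.3, 1.9]
gripper_width: 0.191
gripper_force: 29.8
```

Emit:
{"name": "step_arm", "arguments": {
  "targets": "0 0 -1 0;0 0 -2 0;0 0 -2.5 0;0 0 -2.5 6.55;0 0 0 6.55;0 0 0 6.55;0 0 0 6.55;0 0 0 6.55;0 0 0 6.55;0 0 0 6.55;0 0 0 6.55;0 0 0 6.55"
}}

```text
time_s: 14.97
tcp_pos: [0.592, 0.0369, 0.1289]
ee_rot: [[-0.756, -0.654, -0.002], [-0.654, 0.756, -0.0], [0.002, 0.001, -1.0]]
wrist_force: [-0.9, -0.1, 0.1]
gripper_width: 0.193
gripper_force: 30.4
```

Emit:
{"name": "step_arm", "arguments": {
  "targets": "0 0 0 0;0 0 0 0;0 0 0 0"
}}

```text
time_s: 15.22
tcp_pos: [0.5927, 0.037, 0.129]
ee_rot: [[-0.751, -0.661, -0.001], [-0.661, 0.751, -0.0], [0.001, 0.0, -1.0]]
wrist_force: [-0.5, -0.0, -0.2]
gripper_width: 0.191
gripper_force: 30.4
```

```bash
python3 go.py rack 1 0.05
```

```text
t 15.22 pos [0.5927 0.037  0.129 ] phi -138.64 F [-0.5 -0.  -0.2] w 1.67
turn 0.1 then x,y,z cm -14.1 26.79 7.9
```

Emit:
{"name": "step_arm", "arguments": {
  "targets": "-1.57 2.98 0 0.1;-1.57 2.98 0 0;-1.57 2.98 0 0;-1.57 2.98 0 0;-1.57 2.98 0 0;-1.57 2.98 0 0;-1.57 2.98 0 0;-1.57 2.98 0 0;-1.54 2.95 0 0;0 0 0 0;0 0 0 0;0 0 0 0"
}}

```text
time_s: 16.22
tcp_pos: [0.5226, 0.3313, 0.1288]
ee_rot: [[-0.752, -0.659, -0.001], [-0.659, 0.752, -0.001], [0.001, -0.0, -1.0]]
wrist_force: [0.8, -0.3, -0.6]
gripper_width: 0.192
gripper_force: 30.4
```

Emit:
{"name": "step_arm", "arguments": {
  "targets": "0 0 0 0;0 0 0 0;0 0 0 0"
}}

```text
time_s: 16.47
tcp_pos: [0.5233, 0.3305, 0.1292]
ee_rot: [[-0.754, -0.657, -0.0], [-0.657, 0.754, -0.0], [0.0, -0.0, -1.0]]
wrist_force: [-0.4, -0.2, -0.5]
gripper_width: 0.19
gripper_force: 30.4
```

```bash
python3 go.py rack 1 0.05
```

```text
t 16.47 pos [0.5233 0.3305 0.1292] phi -138.95 F [-0.4 -0.2 -0.5] w 1.65
turn -0.21 then x,y,z cm 0.05 0.16 7.92
```

Emit:
{"name": "step_arm", "arguments": {
  "targets": "0.03 0.12 0.5 -0.2;0 0 2 0;0 0 1.5 0;0 0 1 0;0 0 0.7 0;0 0 0.4 0;0 0 0 0;0 0 0 0"
}}

```text
time_s: 17.13
tcp_pos: [0.5223, 0.3325, 0.0684]
ee_rot: [[-0.751, -0.66, 0.001], [-0.66, 0.751, 0.0], [-0.001, -0.0, -1.0]]
wrist_force: [-0.6, 0.5, -0.1]
gripper_width: 0.192
gripper_force: 30.4
```

```bash
python3 go.py rack 1 0.05
```

```text
t 17.13 pos [0.5223 0.3325 0.0684] phi -138.66 F [-0.6  0.5 -0.1] w 1.67
turn 0.08 then x,y,z cm 0.1 -0.06 1.84
```

Emit:
{"name": "step_arm", "arguments": {
  "targets": "0.05 -0.03 0.6 0;0 0 0.5 0;0 0 0.4 0;0 0 0.3 0;0 0 0.1 0;0 0 0 0;0 0 0 0"
}}

```text
time_s: 17.72
tcp_pos: [0.5217, 0.3317, 0.0495]
ee_rot: [[-0.751, -0.661, -0.0], [-0.661, 0.751, -0.0], [0.0, -0.0, -1.0]]
wrist_force: [-2.3, -1.2, 2.9]
gripper_width: 0.189
gripper_force: 30.6
```

Seated. I'll release, rise, and go for the large square (claw 6 cm).

Emit:
{"name": "step_arm", "arguments": {
  "targets": "0 0 0 0;0 0 0 0;0 0 0 0;0 0 0 0;0 0 0 0;0 0 -1 0;0 0 -2 0;0 0 -2.5 0;0 0 -2.7 -6.55;0 0 0 -6.55;0 0 0 -6.55;0 0 0 -6.55",
  "claw": 6
}}

```text
time_s: 18.72
tcp_pos: [0.5221, 0.3321, 0.1327]
ee_rot: [[-0.377, -0.926, 0.002], [-0.926, 0.377, 0.002], [-0.002, -0.001, -1.0]]
wrist_force: [-0.7, 0.2, -0.7]
gripper_width: 0.685
gripper_force: 0.0
```

Emit:
{"name": "step_arm", "arguments": {
  "targets": "0 0 0 -6.55;0 0 0 -6.55;0 0 0 -6.55;0 0 0 -6.55;0 0 0 -6.55;0 0 0 0;0 0 0 0;0 0 0 0"
}}

```text
time_s: 19.38
tcp_pos: [0.5218, 0.3318, 0.1314]
ee_rot: [[0.176, -0.984, 0.0], [-0.984, -0.176, 0.0], [-0.0, -0.0, -1.0]]
wrist_force: [-0.6, -0.1, 0.3]
gripper_width: 0.69
gripper_force: 0.0
```

```bash
python3 go.py rail 2 0.05
```

```text
t 19.38 pos [0.5218 0.3318 0.1314] phi -79.87 F [-0.6 -0.1  0.3] w 6.0
turn -0.14 then x,y,z cm 35.8 -1.82 8.14
```

Emit:
{"name": "step_arm", "arguments": {
  "targets": "3.58 -0.18 0 -0.1;3.58 -0.18 0 0;3.58 -0.18 0 0;3.58 -0.18 0 0;3.58 -0.18 0 0;3.58 -0.18 0 0;3.58 -0.18 0 0;3.58 -0.18 0 0;3.58 -0.18 0 0;3.58 -0.18 0 0;0 0 0 0;0 0 0 0"
}}

```text
time_s: 20.38
tcp_pos: [0.604, -0.019, 0.1309]
ee_rot: [[0.175, -0.985, -0.0], [-0.985, -0.175, 0.0], [-0.0, 0.0, -1.0]]
wrist_force: [-0.5, 0.5, 0.2]
gripper_width: 0.686
gripper_force: 0.0
```

Emit:
{"name": "step_arm", "arguments": {
  "targets": "0 0 1 0;0 0 1 0;0 0 0 0;0 0 0 0;0 0 0 0"
}}

```text
time_s: 20.8
tcp_pos: [0.6038, -0.0162, 0.1108]
ee_rot: [[0.182, -0.983, -0.0], [-0.983, -0.182, -0.0], [0.0, 0.001, -1.0]]
wrist_force: [0.3, 0.2, 0.4]
gripper_width: 0.691
gripper_force: 0.0
```

```bash
python3 go.py rail 2 0.05
```

```text
t 20.8 pos [ 0.6038 -0.0162  0.1108] phi -79.54 F [0.3 0.2 0.4] w 6.01
turn 0.19 then x,y,z cm 0.09 0.04 6.08
```

Emit:
{"name": "step_arm", "arguments": {
  "targets": "0.05 0.03 1.5 0.1;0 0 2 0;0 0 1.5 0;0 0 0.7 0;0 0 0.35 0;0 0 0 0;0 0 0 0;0 0 0 0"
}}

```text
time_s: 21.47
tcp_pos: [0.6046, -0.0175, 0.0517]
ee_rot: [[0.179, -0.984, 0.002], [-0.984, -0.179, 0.0], [0.0, -0.002, -1.0]]
wrist_force: [-0.1, 0.7, 0.9]
gripper_width: 0.692
gripper_force: 0.0
```

Emit:
{"name": "step_arm", "arguments": {
  "targets": "0 0 0 0;0 0 0 0;0 0 0 0;0 0 0 0;0 0 0 0;0 0 0 0;0 0 0 0;0 0 0 0;0 0 0 0",
  "claw": 0
}}

```text
time_s: 22.22
tcp_pos: [0.6038, -0.0177, 0.0506]
ee_rot: [[0.178, -0.984, 0.0], [-0.984, -0.178, -0.0], [0.0, -0.0, -1.0]]
wrist_force: [0.4, -0.1, 1.1]
gripper_width: 0.342
gripper_force: 30.0
```

Emit:
{"name": "step_arm", "arguments": {
  "targets": "0 0 -1 0;0 0 -2 0;0 0 -2.5 0;0 0 -2.5 6.55;0 0 0 6.55;0 0 0 6.55;0 0 0 6.55;0 0 0 6.55;0 0 0 6.55;0 0 0 6.55;0 0 0 6.55;0 0 0 6.55"
}}

```text
time_s: 23.22
tcp_pos: [0.6035, -0.0177, 0.1311]
ee_rot: [[-0.755, -0.656, -0.0], [-0.656, 0.755, 0.0], [-0.0, 0.0, -1.0]]
wrist_force: [-0.0, -0.2, -1.0]
gripper_width: 0.341
gripper_force: 30.0
```

Emit:
{"name": "step_arm", "arguments": {
  "targets": "0 0 0 0;0 0 0 0;0 0 0 0"
}}

```text
time_s: 23.47
tcp_pos: [0.6037, -0.0177, 0.1308]
ee_rot: [[-0.749, -0.662, 0.0], [-0.662, 0.749, 0.0], [-0.0, -0.0, -1.0]]
wrist_force: [-0.6, 0.8, 0.1]
gripper_width: 0.342
gripper_force: 30.0
```

```bash
python3 go.py rack 2 0.05
```

```text
t 23.47 pos [ 0.6037 -0.0177  0.1308] phi -138.53 F [-0.6  0.8  0.1] w 2.98
turn 0.21 then x,y,z cm -11.27 31.63 8.08
```

Emit:
{"name": "step_arm", "arguments": {
  "targets": "-1.25 3.51 0 0.1;-1.25 3.51 0 0;-1.25 3.51 0 0;-1.25 3.51 0 0;-1.25 3.51 0 0;-1.25 3.51 0 0;-1.25 3.51 0 0;-1.25 3.51 0 0;-1.25 3.51 0 0;0 0 0 0;0 0 0 0;0 0 0 0"
}}

```text
time_s: 24.47
tcp_pos: [0.4798, 0.2939, 0.1305]
ee_rot: [[-0.751, -0.66, -0.0], [-0.66, 0.751, -0.0], [0.001, -0.0, -1.0]]
wrist_force: [-0.5, -0.6, -0.6]
gripper_width: 0.341
gripper_force: 30.0
```

Emit:
{"name": "step_arm", "arguments": {
  "targets": "0 0 0 0;0 0 0 0;0 0 0 0;0 0 0 0"
}}

```text
time_s: 24.8
tcp_pos: [0.4805, 0.2931, 0.1306]
ee_rot: [[-0.753, -0.658, -0.0], [-0.658, 0.753, -0.0], [0.0, -0.0, -1.0]]
wrist_force: [-0.6, -0.3, -0.3]
gripper_width: 0.34
gripper_force: 30.0
```

```bash
python3 go.py rack 2 0.05
```

```text
t 24.8 pos [0.4805 0.2931 0.1306] phi -138.85 F [-0.6 -0.3 -0.3] w 2.96
turn -0.11 then x,y,z cm -0.04 0.14 8.06
```

Emit:
{"name": "step_arm", "arguments": {
  "targets": "0 0.1 0.5 -0.1;0 0 2 0;0 0 1.5 0;0 0 1 0;0 0 0.7 0;0 0 0.4 0;0 0 0 0;0 0 0 0"
}}

```text
time_s: 25.47
tcp_pos: [0.4798, 0.295, 0.0699]
ee_rot: [[-0.751, -0.66, 0.001], [-0.66, 0.751, 0.0], [-0.001, -0.0, -1.0]]
wrist_force: [0.1, 0.2, -1.6]
gripper_width: 0.348
gripper_force: 30.0
```

```bash
python3 go.py rack 2 0.05
```

```text
t 25.47 pos [0.4798 0.295  0.0699] phi -138.66 F [ 0.1  0.2 -1.6] w 3.02
turn 0.08 then x,y,z cm 0.03 -0.05 1.99
```

Emit:
{"name": "step_arm", "arguments": {
  "targets": "0.03 -0.03 0.6 0;0 0 0.5 0;0 0 0.4 0;0 0 0.3 0;0 0 0.15 0;0 0 0 0;0 0 0 0"
}}

```text
time_s: 26.05
tcp_pos: [0.4794, 0.2943, 0.0505]
ee_rot: [[-0.751, -0.661, 0.0], [-0.661, 0.751, -0.0], [0.0, -0.0, -1.0]]
wrist_force: [-1.1, -1.3, 4.3]
gripper_width: 0.344
gripper_force: 30.0
```

Emit:
{"name": "step_arm", "arguments": {
  "targets": "0 0 0 0;0 0 0 0;0 0 0 0;0 0 0 0;0 0 0 0;0 0 -1 0;0 0 -2 0;0 0 -2.5 0;0 0 -2.7 -6.55;0 0 0 -6.55;0 0 0 -6.55;0 0 0 -6.55",
  "claw": 6
}}

```text
time_s: 27.05
tcp_pos: [0.4797, 0.2946, 0.1337]
ee_rot: [[-0.377, -0.926, 0.002], [-0.926, 0.377, 0.002], [-0.002, -0.001, -1.0]]
wrist_force: [0.4, 0.3, 0.7]
gripper_width: 0.685
gripper_force: 0.0
```

Emit:
{"name": "step_arm", "arguments": {
  "targets": "0 0 0 -6.55;0 0 0 -6.55;0 0 0 -6.55;0 0 0 -6.55;0 0 0 -6.55;0 0 0 0;0 0 0 0;0 0 0 0"
}}

```text
time_s: 27.72
tcp_pos: [0.4794, 0.2944, 0.1325]
ee_rot: [[0.176, -0.984, 0.0], [-0.984, -0.176, 0.0], [-0.0, -0.0, -1.0]]
wrist_force: [0.4, 0.2, -1.0]
gripper_width: 0.689
gripper_force: 0.0
```

```bash
python3 go.py rail 3 0.05
```

```text
t 27.72 pos [0.4794 0.2944 0.1325] phi -79.86 F [ 0.4  0.2 -1. ] w 5.99
turn -0.13 then x,y,z cm 38.48 -6.66 8.25
```

Emit:
{"name": "step_arm", "arguments": {
  "targets": "3.5 -0.6 0 -0.1;3.5 -0.6 0 0;3.5 -0.6 0 0;3.5 -0.6 0 0;3.5 -0.6 0 0;3.5 -0.6 0 0;3.5 -0.6 0 0;3.5 -0.6 0 0;3.5 -0.6 0 0;3.5 -0.6 0 0;3.5 -0.6 0 0;0 0 0 0"
}}

```text
time_s: 28.72
tcp_pos: [0.615, -0.0776, 0.1318]
ee_rot: [[0.173, -0.985, 0.001], [-0.985, -0.173, -0.001], [0.001, -0.001, -1.0]]
wrist_force: [0.2, 0.5, 0.2]
gripper_width: 0.686
gripper_force: 0.0
```

Emit:
{"name": "step_arm", "arguments": {
  "targets": "0 0 1 0;0 0 1 0;0 0 0 0;0 0 0 0;0 0 0 0;0 0 0 0"
}}

```text
time_s: 29.22
tcp_pos: [0.6138, -0.0715, 0.1125]
ee_rot: [[0.182, -0.983, 0.001], [-0.983, -0.182, -0.0], [0.0, -0.001, -1.0]]
wrist_force: [-0.3, 1.0, -0.7]
gripper_width: 0.686
gripper_force: 0.0
```

```bash
python3 go.py rail 3 0.05
```

```text
t 29.22 pos [ 0.6138 -0.0715  0.1125] phi -79.54 F [-0.3  1.  -0.7] w 5.97
turn 0.19 then x,y,z cm 0.08 0.03 6.25
```

Emit:
{"name": "step_arm", "arguments": {
  "targets": "0.04 0.03 1.5 0.1;0 0 2 0;0 0 1.5 0;0 0 0.8 0;0 0 0.4 0;0 0 0 0;0 0 0 0;0 0 0 0"
}}

```text
time_s: 29.88
tcp_pos: [0.6142, -0.0728, 0.0512]
ee_rot: [[0.179, -0.984, 0.002], [-0.984, -0.179, 0.0], [0.0, -0.002, -1.0]]
wrist_force: [0.5, -0.7, 1.3]
gripper_width: 0.688
gripper_force: 0.0
```

Emit:
{"name": "step_arm", "arguments": {
  "targets": "0 0 0 0;0 0 0 0;0 0 0 0;0 0 0 0;0 0 0 0;0 0 0 0;0 0 0 0;0 0 0 0;0 0 0 0;0 0 0 0;0 0 0 0;0 0 0 0",
  "claw": 0
}}

```text
time_s: 30.88
tcp_pos: [0.6139, -0.0729, 0.0503]
ee_rot: [[0.179, -0.984, 0.001], [-0.984, -0.179, -0.0], [0.0, -0.001, -1.0]]
wrist_force: [0.2, -0.0, 1.4]
gripper_width: 0.166
gripper_force: 27.9
```

Gripped at 1.44 cm, as expected for the flat nozzle.

Emit:
{"name": "step_arm", "arguments": {
  "targets": "0 0 -1 0;0 0 -2 0;0 0 -2.5 0;0 0 -2.5 6.55;0 0 0 6.55;0 0 0 6.55;0 0 0 6.55;0 0 0 6.55;0 0 0 6.55;0 0 0 6.55;0 0 0 6.55;0 0 0 6.55"
}}

```text
time_s: 31.88
tcp_pos: [0.6125, -0.073, 0.1302]
ee_rot: [[-0.755, -0.656, -0.002], [-0.656, 0.755, 0.0], [0.001, 0.001, -1.0]]
wrist_force: [-0.1, 0.4, -1.2]
gripper_width: 0.161
gripper_force: 29.3
```

Emit:
{"name": "step_arm", "arguments": {
  "targets": "0 0 0 0;0 0 0 0;0 0 0 0"
}}

```text
time_s: 32.13
tcp_pos: [0.6131, -0.0729, 0.1302]
ee_rot: [[-0.749, -0.662, -0.001], [-0.662, 0.749, 0.0], [0.0, 0.0, -1.0]]
wrist_force: [0.5, -0.4, -0.6]
gripper_width: 0.16
gripper_force: 29.3
```

```bash
python3 go.py rack 3 0.05
```

```text
t 32.13 pos [ 0.6131 -0.0729  0.1302] phi -138.54 F [ 0.5 -0.4 -0.6] w 1.39
turn 0.2 then x,y,z cm -8.61 36.4 8.02
```

Emit:
{"name": "step_arm", "arguments": {
  "targets": "-0.86 3.65 0 0.1;-0.86 3.65 0 0;-0.86 3.65 0 0;-0.86 3.65 0 0;-0.86 3.65 0 0;-0.86 3.65 0 0;-0.86 3.65 0 0;-0.86 3.65 0 0;-0.86 3.65 0 0;-0.86 3.65 0 0;0 0 0 0;0 0 0 0"
}}

```text
time_s: 33.13
tcp_pos: [0.4365, 0.2599, 0.1303]
ee_rot: [[-0.749, -0.663, 0.0], [-0.663, 0.749, 0.0], [-0.0, 0.0, -1.0]]
wrist_force: [-0.4, -0.7, -0.5]
gripper_width: 0.162
gripper_force: 29.3
```

Emit:
{"name": "step_arm", "arguments": {
  "targets": "0 0 0 0;0 0 0 0;0 0 0 0;0 0 0 0;0 0 0 0"
}}

```text
time_s: 33.55
tcp_pos: [0.4379, 0.2574, 0.13]
ee_rot: [[-0.753, -0.658, -0.0], [-0.658, 0.753, -0.0], [0.0, -0.0, -1.0]]
wrist_force: [0.1, 0.3, -0.2]
gripper_width: 0.16
gripper_force: 29.3
```

```bash
python3 go.py rack 3 0.05
```

```text
t 33.55 pos [0.4379 0.2574 0.13  ] phi -138.86 F [ 0.1  0.3 -0.2] w 1.39
turn -0.12 then x,y,z cm 0.0 0.01 8.0
```

Emit:
{"name": "step_arm", "arguments": {
  "targets": "0 0 0.5 -0.1;0 0 2 0;0 0 1.5 0;0 0 1 0;0 0 0.7 0;0 0 0.4 0;0 0 0 0;0 0 0 0"
}}

```text
time_s: 34.22
tcp_pos: [0.4378, 0.2585, 0.0693]
ee_rot: [[-0.751, -0.661, 0.001], [-0.661, 0.751, 0.0], [-0.001, -0.0, -1.0]]
wrist_force: [0.0, -0.2, -0.7]
gripper_width: 0.159
gripper_force: 29.3
```

```bash
python3 go.py rack 3 0.05
```

```text
t 34.22 pos [0.4378 0.2585 0.0693] phi -138.66 F [ 0.  -0.2 -0.7] w 1.38
turn 0.08 then x,y,z cm 0.06 -0.07 1.93
```

Emit:
{"name": "step_arm", "arguments": {
  "targets": "0.03 -0.05 0.6 0;0 0 0.5 0;0 0 0.4 0;0 0 0.3 0;0 0 0.15 0;0 0 0 0;0 0 0 0"
}}

```text
time_s: 34.8
tcp_pos: [0.4375, 0.2576, 0.0503]
ee_rot: [[-0.751, -0.661, 0.0], [-0.661, 0.751, -0.0], [0.0, -0.0, -1.0]]
wrist_force: [-2.0, -2.0, 6.3]
gripper_width: 0.161
gripper_force: 29.6
```

Emit:
{"name": "step_arm", "arguments": {
  "targets": "0 0 0 0;0 0 0 0;0 0 0 0;0 0 0 0;0 0 0 0;0 0 -1 0;0 0 -2 0;0 0 -2.5 0;0 0 -3 0;0 0 -3 0;0 0 -3 0;0 0 0 0",
  "claw": 6
}}

```text
time_s: 35.8
tcp_pos: [0.4406, 0.2599, 0.2019]
ee_rot: [[-0.75, -0.661, 0.011], [-0.661, 0.75, 0.008], [-0.014, -0.001, -1.0]]
wrist_force: [0.8, 0.2, 1.1]
gripper_width: 0.689
gripper_force: 0.0
```

Emit:
{"name": "step_arm", "arguments": {
  "targets": "0 -3.5 0 0;0 -3.5 0 0;0 -3.5 0 0;0 -3.5 0 0;0 -3.5 0 0;0 -3.5 0 0;0 -3.5 0 0;0 0 0 0;0 0 0 0"
}}

```text
time_s: 36.55
tcp_pos: [0.5998, 0.0721, 0.1942]
ee_rot: [[-0.753, -0.658, -0.001], [-0.658, 0.753, -0.0], [0.001, 0.0, -1.0]]
wrist_force: [0.0, 1.2, 0.7]
gripper_width: 0.693
gripper_force: 0.0
```

```bash
python3 - <<'E'
from station import cams
import cv2,numpy as np
a=cams.capture("top")["frame"][150:265,110:230];b=cams.capture("side")["frame"][195:285,160:300]
a=cv2.resize(a,(390,374),interpolation=cv2.INTER_CUBIC);b=cv2.resize(b,(400,257),interpolation=cv2.INTER_CUBIC)
o=np.zeros((374,790,3),np.uint8);o[:,:390]=a;o[:257,390:]=b
cv2.imwrite("pics/end.png",o)
E
```

```text
(no output)
```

View pics/end.png

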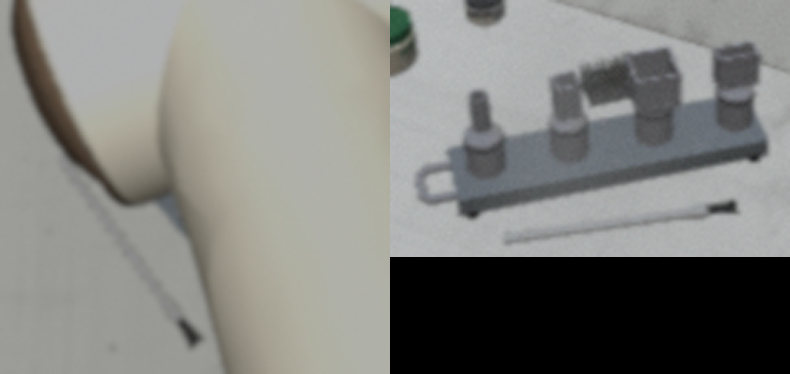

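The side view shows all four seated and upright. From the loop they are round (485,140), small square (568,120), large square (655,95) and flat (737,85). The gripper is clear of them.

```bash
python3 -c "
from station import r,sense
print(r.finish_job())"
```

```text
the job is handed in; nothing more can be done
None
```

All four nozzles are on the rack, seated and upright, in order from the loop end: round, small square, large square, flat. The job was handed in at about 37 s; no verdict came back.

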